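# Reset the tripped breaker under the push-latch cover

## Robot

A 7-joint arm with a two-finger parallel gripper is mounted at the origin on the work surface. World frame = base frame: x ahead of the robot, y to its left, z up, the work surface at z = 0. Lengths are in m, angles in rad, forces in N, time in s.
With the tool pointing down it reaches from about 0.4 to 0.9 m from the base axis. Payload 5.6 kg.
Tool frame: the origin (TCP) lies midway between the tips of the shut fingers; the grasp point (between the pads) lies 19 mm behind it; z points along the fingers, y is the line along which they close (so a half turn about z gives the same grasp; the last joint's range is limited). The gripper opens to 92 mm and grips with 3 to 60 N. Pads are 20 mm wide; open, the fingers measure 128 mm over their backs; the gripper's body (75 mm by 189 mm) begins 69 mm behind the grasp point.
Start: joints at [-1.219, 0.468, -0.012, 1.603, 0.006, 1.071, -0.056], TCP at [0.25, 0.6, 0.191] pointing down, gripper open.
Joint ranges: [-2.53, 2.53], [-0.31, 2.02], [-1.57, 1.55], [0.28, 2.44], [-1.29, 4.43], [0.15, 1.84], [-2.92, 2.92]. Speed limits (rad/s): [2.57, 2.57, 3.14, 3.14, 3.14, 3.14, 3.14].

## Interface

Orientations are given as a 3x3 rotation matrix whose columns are the frame's x, y, z axes.
In Python, from station import env, effector, solver, viewer, workorder, search_frame, tip_of gives the robot as it stands. Calls block until the motion is done:
- env.reach(position, orientation): joint-space move of the TCP to a pose.
- env.movel(position, frame=None, rate=0.15): straight line of the TCP; frame=None keeps the orientation; rate is the mean speed in m/s.
- env.goto_joints(angles): joint-space move.
- effector.release() and effector.grasp(squeeze=None): open the fingers fully, or close them until they stop; squeeze is the grip in N (None keeps the last).
- env.pause(seconds).
- solver.inverse_kinematics(position, orientation): joint angles nearest the present ones, or None.
- env.sense(): the state.
- viewer.read_camera(name): name is "side" or "top" or "wrist"; returns (picture, depth): 400x640x3 uint8, red, green, blue; 400x640 float32, m along the optical axis (not along the pixel's ray), 0 where there is no reading.
- viewer.camera_info(name): a dict with "intrinsics" (3x3 intrinsics, pixels), "eye" and "rotation" of the camera in the world; the wrist camera has in their place "T_tool_cam" (4x4, takes a point from camera to tool coordinates, whose origin is the TCP and whose axes are the flange's). Camera axes: x right, y up, looking along -z (the intrinsics and any distortion apply to the point x, -y, -z); pixel columns grow to the right and rows downward; lengths in m; the calibration is good to about 2 mm. The wrist camera is an equidistant fisheye: a pixel r from the principal point sees the ray r / f radians off the axis. A picture is of the moment at which its call begins: read the wrist's pose just before it. camera_info takes no time and is no camera call.
A pose or a line that the arm cannot do raises env.PlanningError and nothing moves.
- workorder.finish_job(): hands the job in; it is judged then, once.
Trained networks look in the newest picture that a camera, given by its name, has taken for a name from the list of things; names that differ only in an ending like _2 or _b are one class to them, and where a whole thing is asked for, a point or a joint stands for the part that bears it (a point fixed in the world has none). Each returns a list of dicts, best first, with "score" (0 to 1); they miss things now and then, are a little off and sometimes report something else, mostly with a low value. They report only what shows in the picture. A call takes as long as a camera call.
- search_frame(camera, name): "at" ([x, y, z] in m, in world coordinates, good to about 4 mm: the middle of the surface that is visible of it).
- tip_of(camera, name): "at" ([x, y, z] in m, in world coordinates, good to about 4 mm: a listed point, or the origin of a listed thing).
The state is a dict: "t": time; "joint_positions": joint angles; "joint_velocities": joint speeds; "tau": joint torques, N m; "ee_pos": TCP position; "tcp_rot": TCP orientation; "wrist_force": force on the tool from outside, world axes, zero at the start; "moment": the same for the moment, N m; "gripper_width": finger opening in m; "grasp_force": force on a finger pad.
Only numpy, scipy, OpenCV 4.12 (cv2) and the standard library are available. Lean on these libraries where they do the work, as an engineer would, in place of code of your own. Each camera call takes 0.05 s, during which the arm holds its last target. There are 200 camera calls.

## Task

The bench supply has tripped: press the smoked cover of the grey supply box so that it pops open, push the wide blue breaker toggle inside over to on, towards the hinge, then press the cover shut again until it stays latched flush. Leave the two black toggles on, do not press the red emergency stop, and leave all the tools and tins where they stand.

Things in the scene. Friction and masses are not known exactly. Their poses are not given: they have to be found in the camera images.
- box: low grey steel supply box fixed to the bench, top face 85 mm up. Origin on the bench right under the centre of the smoked cover; x points level from the push-pad edge (front) to the hinge (back), y left, z up. The box spans x -130 to 130, y -270 to 105 mm. Cover seat: cheeks at y +-79 mm (109 mm above the bench), front lip at x -64 mm (101 mm), latch block at x -40, y 55 mm (111 mm)
- cover (a joint): hinged smoked clear cover, rad: 0 = shut, flush and latched; 1.65 = fully open, upright. Push-push latch: pressed in near the free edge it gives 6 mm (stop at -0.048; trips at about -0.03) and when let go a damped spring swings it fully open in about 2 s and holds it. To shut: swing it down by its outer face (3 to 6 N near the free edge), press it below flush to the stop (6 N or more), let go
- hinge_mid (a point): middle of the cover's hinge axis, fixed to the box: 69 mm behind the box origin, 117 mm above the bench; the axis runs along the box's y. The shut cover lies towards the box's -x from it: 142 mm to the free edge, 150 mm wide, plate 6 mm thick, its top 120 mm above the bench, with an 18 mm skirt hanging at the free edge
- cover_pad (a point): centre of the top of the white ribbed push pad (26 x 60 mm, 2 mm proud of the cover's outer face), 118 mm from the hinge axis, 24 mm from the free edge; moves with the cover. Axes of the box when shut; z out of the outer face
- breaker (a joint): wide blue toggle (26 mm in y, 9 mm thick) of the main breaker under the cover, rad: 0 = off (tripped), leaning 34 deg to the box's front (-x); 1.2 = on, leaning 34 deg to its back (+x, the hinge). An over-centre spring snaps it to the nearer end from 0.6; takes about 2 N at the tip. Its axis runs along the box's y at x -3, y -33 mm, 86 mm above the bench
- breaker_tip (a point): tip of the blue toggle, 22 mm from its axis, about 104 mm above the bench at either end of its swing; the white device face under it (45 mm long in x) is 90 mm above the bench
- small_a (a joint): the narrow black toggle (11 mm wide) at x -3, y 20 mm of the box: 1.2 = on (as it starts), 0 = off; moves like the blue one
- small_b (a joint): the narrow black toggle (11 mm wide) at x -3, y 38 mm of the box: 1.2 = on (as it starts), 0 = off; moves like the blue one
- stop (a joint): red emergency-stop mushroom button (40 mm diameter) on a yellow plate: 0 = out, 0.006 m = pressed in
- stop_top (a point): centre of the top of the emergency stop, 126 mm above the bench, at x = -85, y = -215 mm of the box
- tape_measure: red tape measure (62 x 34 mm, 58 mm high) standing on the right part of the box top; origin at the centre of its underside
- screwdriver: screwdriver with a yellow handle lying on the bench just right of the box; origin under its middle
- grease_tin: closed blue grease tin (68 mm diameter, 105 mm high) standing on the bench just left of the box; origin at the centre of its underside
- grinder: angle grinder (about 320 mm long, disc 115 mm) lying on the bench left of the box; origin under its middle
- wrench: steel wrench lying on the bench to the right; origin under its middle
- bracket: dark bent steel bracket (160 x 90 mm, 75 mm high) on the bench left of the box, towards the robot; origin at the centre of its underside
- bolt_jar: jar with a red cap (70 mm diameter, 85 mm high) on the bench to the right; origin at the centre of its underside

How it is judged:
On the way, in this order (a step that is already met when the one before it is completed fails the run):
1. the cover has popped open (value of joint cover above 1.3 rad), for 0.2 s.
2. the blue toggle has been pushed over to on (value of joint breaker above 1 rad), for 0.2 s.
At the end, for the whole second after the job is handed in: the cover is latched shut on its own and flush (between -0.02 and 0.025 rad), the blue toggle and both black toggles are on (past 1.0 of 1.2 rad), the emergency stop is out, and every loose thing is within 20 mm of where it started (value of joint cover between -0.02 and 0.025 rad and velocity of joint cover below 0.05 rad/s and value of joint each of breaker, small_a, small_b above 1 rad and value of joint stop below 0.002 m and distance of each of tape_measure, screwdriver, grease_tin, grinder, wrench, bracket, bolt_jar from where it was at the start of the episode below 0.02 m); the robot touches nothing.
It fails at once if a black toggle is switched off (value of joint any of small_a, small_b below 0.6 rad).
It fails at once if the emergency stop is pressed (value of joint stop above 0.004 m).
It fails at once if a loose thing is pushed, lifted or carried more than 20 mm (distance of any of tape_measure, screwdriver, grease_tin, grinder, wrench, bracket, bolt_jar from where it was at the start of the episode above 0.02 m).
It also fails if it takes over 50 s, if anything falls off the work surface, if the arm or the gripper's body presses on something with over 40 N, if the wrist force passes 120 N, or if a joint passes its speed limit or range.

## Working session

There is one attempt and no reset: what is moved stays moved. The work goes in short steps, each a Python script; the robot and the scene stay as the last script left them, time stands still between calls to the robot, and variables do not carry over. Pictures are saved under pics/ and viewed, at most 10 in all, crops included, and the job is handed in when it is done.

```bash
mkdir -p pics; ls
python3 - <<'E'
from station import env, effector, solver, viewer, workorder, search_frame, tip_of
import cv2, numpy as np
for c in ["top","side"]:
    p,d=viewer.read_camera(c); cv2.imwrite(f"pics/{c}0.png",p[:,:,::-1])
    for n in ["box","hinge_mid","cover_pad","stop_top","tape_measure","grease_tin","bracket","grinder","breaker_tip"]:
        r=tip_of(c,n); print(c,n,[(np.round(x["at"],3).tolist(),round(x["score"],2)) for x in r[:2]])
    print({k:np.round(v,3).tolist() for k,v in viewer.camera_info(c).items() if k!="name" and not isinstance(v,str)})
s=env.sense(); print(s["t"],s["tcp_rot"],s["wrist_force"])
E
```

```text
pics
top box [([0.518, 0.055, -0.004], 0.72)]
top hinge_mid [([0.581, 0.083, 0.12], 0.93), ([0.471, 0.041, 0.121], 0.63)]
top cover_pad [([0.469, 0.044, 0.121], 0.59)]
top stop_top [([0.516, -0.178, 0.125], 0.68)]
top tape_measure [([0.568, -0.067, 0.086], 0.8)]
top grease_tin [([0.441, 0.218, 0.004], 0.59)]
top bracket [([0.336, 0.354, 0.001], 0.55)]
top grinder [([0.47, 0.579, 0.0], 0.89), ([0.517, 0.054, -0.001], 0.58)]
top breaker_tip [([0.567, -0.064, 0.088], 0.74), ([0.62, -0.251, -0.001], 0.41)]
{'intrinsics': [[470.266, 0.0, 324.435], [0.0, 470.266, 200.656], [0.0, 0.0, 1.0]], 'eye': [0.123, -0.001, 1.705], 'rotation': [[0.082, 0.975, -0.207], [-0.997, 0.08, -0.018], [-0.001, 0.208, 0.978]]}
side box [([0.516, 0.056, 0.001], 0.56)]
side hinge_mid [([0.581, 0.079, 0.116], 0.72)]
side cover_pad [([0.47, 0.046, 0.122], 0.8), ([0.515, 0.054, 0.002], 0.5)]
side stop_top [([0.512, -0.17, 0.125], 0.67), ([0.472, 0.044, 0.117], 0.27)]
side tape_measure [([0.571, -0.062, 0.08], 0.84)]
side grease_tin []
side bracket [([0.339, 0.352, -0.002], 0.92)]
side grinder [([0.47, 0.579, 0.005], 0.76), ([0.444, 0.225, 0.001], 0.64)]
side breaker_tip []
{'intrinsics': [[513.197, 0.0, 315.109], [0.0, 513.197, 202.869], [0.0, 0.0, 1.0]], 'eye': [-0.098, -0.976, 1.366], 'rotation': [[0.863, 0.382, -0.331], [-0.505, 0.638, -0.582], [-0.011, 0.669, 0.743]]}
1.0 [[-9.23040316e-01  3.84703221e-01  8.36884088e-05]
 [ 3.84703226e-01  9.23040317e-01  3.93565616e-05]
 [-6.21071793e-05  6.85228938e-05 -9.99999996e-01]] [ 1.0265839  0.2811366 -0.2252697]
```

View pics/top0.png

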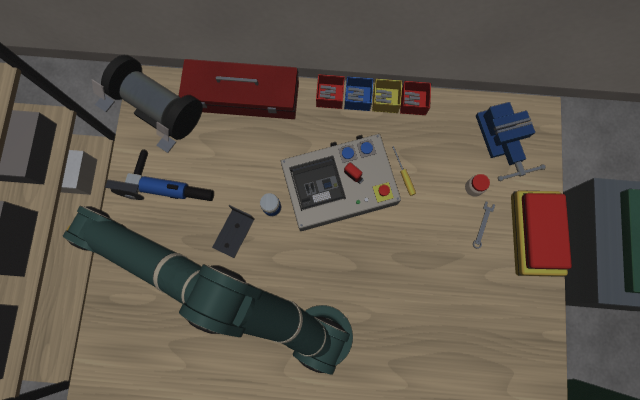

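View pics/side0.png

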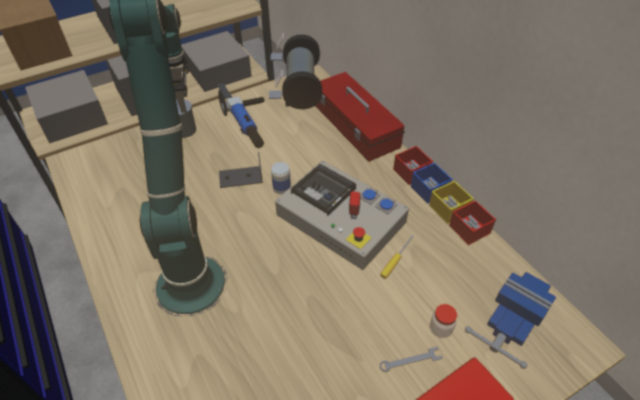

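The top view shows the cover at about px (316,183), its pad at (321,197), the e-stop at (384,190), the tape at (353,172) and the tin at (270,203), all consistent with the networks. Both views show the cover still shut. Next I fit the box pose, then press the pad.

```bash
cat > h.py <<'E'
from station import env, effector, solver, viewer, workorder, search_frame, tip_of
import numpy as np, cv2
from scipy.optimize import least_squares
L=np.array([[0,0],[69,0],[-49,0],[-85,-215]]*2)/1000.
W=np.array([[.518,.055],[.581,.083],[.469,.044],[.516,-.178],[.516,.056],[.581,.079],[.470,.046],[.512,-.170]])
def tf(p,l): c,s=np.cos(p[2]),np.sin(p[2]); return np.atleast_2d(l)@np.array([[c,s],[-s,c]])+p[:2]
fit=least_squares(lambda p:(tf(p,L)-W).ravel(),[.517,.055,.35]); P=fit.x
def w(x,y,z): return np.r_[tf(P,[x/1000,y/1000])[0],z/1000]   # box mm -> world m
def R(tilt=0,th=None):  # tool y along box y; tilt>0: fingers point towards box +x
    th=P[2]; bx=np.array([np.cos(th),np.sin(th),0]); y=np.array([-np.sin(th),np.cos(th),0])
    z=np.sin(tilt)*bx-np.cos(tilt)*np.array([0,0,1.]); return np.c_[np.cross(y,z),y,z]
def F(): return np.array(env.sense()["wrist_force"])
def st(m=""):
    s=env.sense(); print(m,"t",round(s["t"],2),np.round(s["ee_pos"],4),"F",np.round(s["wrist_force"],1))
def snap(c,n): p,d=viewer.read_camera(c); cv2.imwrite(f"pics/{n}.png",p[:,:,::-1]); return p,d
def press(x,y,z0,fmax,zmin):
    f0=F()[2]; z=z0
    while z>zmin and F()[2]-f0<fmax:
        z-=1.; env.movel(w(x,y,z),rate=0.03)
    st("press z=%.1f dF=%.1f"%(z,F()[2]-f0))
E
python3 - <<'E'
from h import *
print(P,np.degrees(P[2]),np.round(1000*fit.fun.reshape(-1,2),1).tolist())
effector.grasp(10)
env.movel([.25,.6,.3],rate=.3)
env.reach(w(-49,0,200),R()); st()
env.movel(w(-49,0,132),rate=.1); st()
press(-49,0,130,9,108)
env.movel(w(-49,0,300),rate=.25); st()
snap("wrist","w1"); snap("top","t1"); st()
E
```

```text
[0.51667534 0.05790568 0.3595224 ] 20.599116414134002 [[-1.3, 2.9], [0.3, -0.8], [1.8, -3.3], [-3.2, 4.7], [0.7, 1.9], [0.3, 3.2], [0.8, -5.3], [0.8, -3.3]]
 t 5.03 [0.471  0.0414 0.1999] F [ 0.6 -0.   0.1]
 t 5.87 [0.4712 0.0407 0.1324] F [ 0.6  0.2 -0.2]
press z=108.0 dF=-0.6 t 11.37 [0.4707 0.0407 0.1079] F [ 0.6  0.5 -0.8]
 t 12.28 [0.4699 0.0406 0.2987] F [ 0.1  0.  -0.5]
 t 12.38 [0.4698 0.0405 0.2983] F [-0.1  0.8 -0.2]
```

```bash
python3 -c "
import cv2
t=cv2.imread('pics/t1.png')[110:260,240:440];cv2.imwrite('pics/t1c.png',cv2.resize(t,None,fx=4,fy=4)[:600])"
```

```text
(no output)
```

View pics/w1.png

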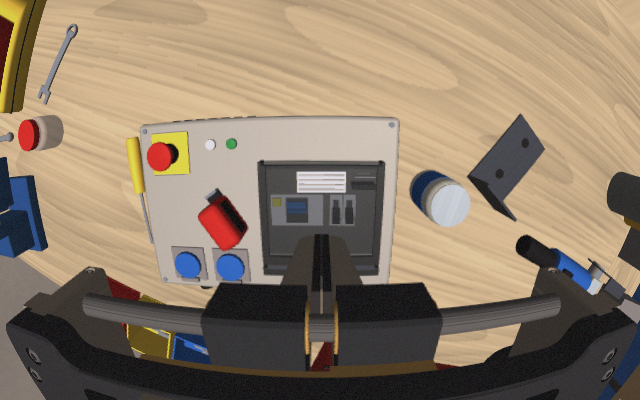

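View pics/t1c.png

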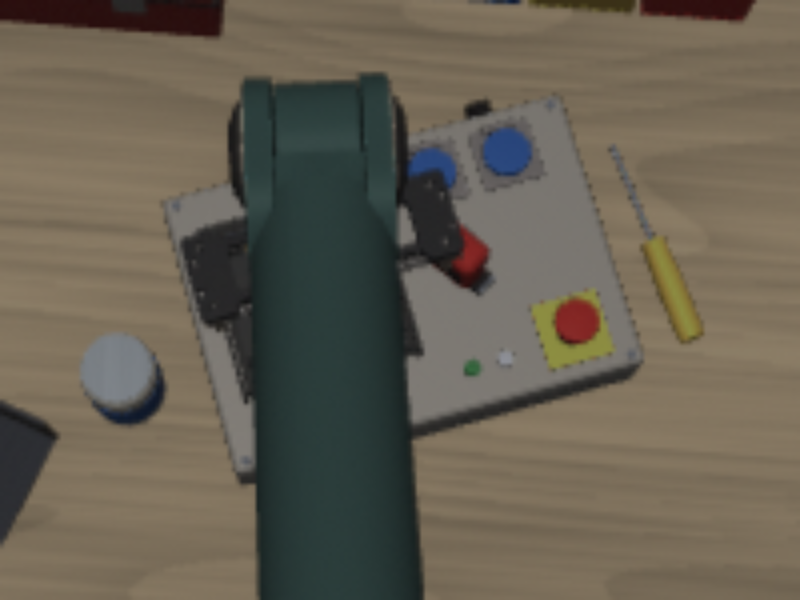

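The wrist picture shows the white pad at about (321,182) inside the cover frame, with the fingertips at about (320,240). The cover looks shut, yet I felt no contact, so I'll check the depth.

```bash
cat >> h.py <<'E'
def wrist_pts(px):
    s=env.sense(); p,d=viewer.read_camera("wrist"); I=viewer.camera_info("wrist"); K=I["intrinsics"]; T=I["T_tool_cam"]; out=[]
    for u,v in px:
        a,b=(u-K[0,2])/K[0,0],(v-K[1,2])/K[1,1]; r=np.hypot(a,b); k=np.tan(r)/r if r>1e-9 else 1
        q=d[v,u]*np.array([a*k,-b*k,-1]); t=T[:3,:3]@q+T[:3,3]
        out.append(np.array(s["tcp_rot"])@t+s["ee_pos"])
    return np.array(out),p,d
def tobox(p): c,s=np.cos(P[2]),np.sin(P[2]); e=np.array(p)[:,:2]-P[:2]; return np.round(1000*np.c_[e@np.array([[c,-s],[s,c]]),np.array(p)[:,2]])
E
python3 - <<'E'
from h import *
px=[(321,182),(296,210),(350,210),(280,178),(275,205),(270,230),(370,240),(160,157),(200,130),(320,150),(146,130),(396,124),(320,240)]
p,im,d=wrist_pts(px); print(np.c_[px,tobox(p)])
cv2.imwrite("pics/w2c.png",cv2.resize(im[140:300,230:430][:,:,::-1],None,fx=3.7,fy=3.7,interpolation=cv2.INTER_CUBIC))
for n in ["cover_pad","box","breaker_tip","stop_top","hinge_mid"]:
    print(n,[(tobox([x["at"]])[0].tolist(),round(x["score"],2)) for x in tip_of("wrist",n)[:3]])
print(env.sense()["t"],env.sense()["gripper_width"])
E
```

```text
[[ 321.  182.  -50.    1.  122.]
 [ 296.  210.  -13.  -30.  120.]
 [ 350.  210.  -13.   38.  120.]
 [ 280.  178.  -54.  -49.  119.]
 [ 275.  205.  -20.  -57.  121.]
 [ 270.  230.   14.  -65.  120.]
 [ 370.  240.   28.   65.  119.]
 [ 160.  157.  -86. -209.  124.]
 [ 200.  130. -116. -165.   85.]
 [ 320.  150.  -85.   -0.   84.]
 [ 146.  130. -123. -252.   87.]
 [ 396.  124. -121.  100.   85.]
 [ 320.  240.  -60.    1.  331.]]
cover_pad [([-146.0, -559.0, -0.0], 0.58)]
box [([1.0, -6.0, 1.0], 0.67)]
breaker_tip []
stop_top [([-88.0, -213.0, 124.0], 0.8)]
hinge_mid [([-13.0, 184.0, -0.0], 0.18)]
12.6833 0.00041871386822577895
```

View pics/w2c.png

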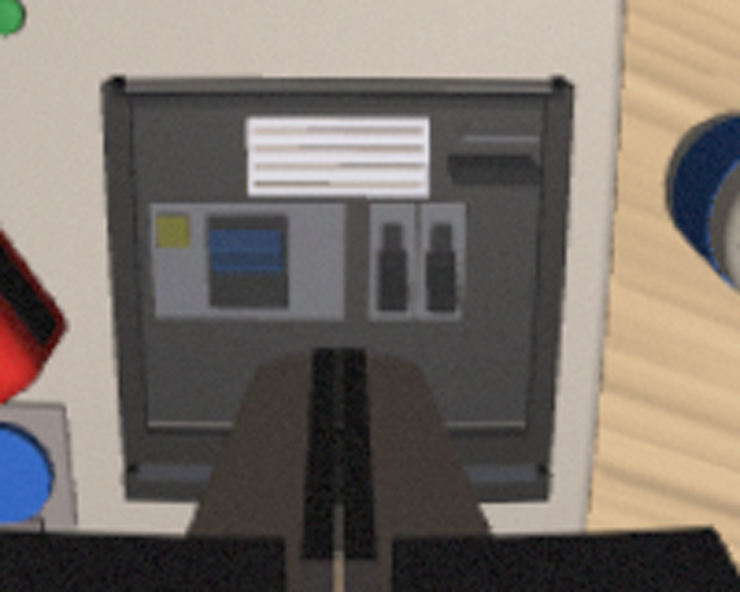

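The depth readings put the pad at box (-50, 1, 122), so the pose is right and the cover is shut. The fingertips, however, appear about 30 mm higher than the reported TCP. I'll scan the finger pixels to measure that.

Run:
```python
from h import *
px=[(u,v) for v in range(226,300,4) for u in (313,319,327,333)]
p,im,d=wrist_pts(px); b=tobox(p); e=tobox([env.sense()["ee_pos"]])[0]; print(e)
I=viewer.camera_info("wrist"); print(np.round(I["T_tool_cam"],3),np.round(I["intrinsics"],1))
for v in range(18): print(px[4*v][1],[x.tolist() for x in b[4*v:4*v+4]])
```

```text
[-49.  -0. 300.]
[[-0.     0.961  0.276  0.078]
 [ 1.     0.    -0.     0.001]
 [-0.     0.276 -0.961 -0.193]
 [ 0.     0.     0.     1.   ]] [[309.7   0.  321.1]
 [  0.  309.7 202.9]
 [  0.    0.    1. ]]
226 [[10.0, -9.0, 121.0], [10.0, -2.0, 120.0], [10.0, 9.0, 119.0], [9.0, 16.0, 121.0]]
230 [[15.0, -9.0, 120.0], [16.0, -2.0, 119.0], [16.0, 9.0, 119.0], [15.0, 16.0, 120.0]]
234 [[21.0, -10.0, 120.0], [-60.0, -0.0, 322.0], [-60.0, 4.0, 323.0], [21.0, 16.0, 120.0]]
238 [[-59.0, -4.0, 326.0], [-60.0, -0.0, 328.0], [-59.0, 4.0, 328.0], [-59.0, 8.0, 326.0]]
242 [[-60.0, -4.0, 334.0], [-60.0, -0.0, 335.0], [-60.0, 4.0, 336.0], [-59.0, 8.0, 333.0]]
246 [[-59.0, -3.0, 339.0], [-60.0, -0.0, 341.0], [-60.0, 4.0, 341.0], [-59.0, 7.0, 340.0]]
250 [[-59.0, -3.0, 344.0], [-59.0, -0.0, 345.0], [-59.0, 4.0, 344.0], [-59.0, 7.0, 344.0]]
254 [[-60.0, -3.0, 351.0], [-60.0, -0.0, 351.0], [-60.0, 4.0, 350.0], [-60.0, 7.0, 350.0]]
258 [[-60.0, -3.0, 356.0], [-60.0, -0.0, 355.0], [-59.0, 4.0, 354.0], [-60.0, 7.0, 355.0]]
262 [[-60.0, -3.0, 359.0], [-60.0, -0.0, 360.0], [-59.0, 4.0, 359.0], [-59.0, 7.0, 359.0]]
266 [[-60.0, -3.0, 364.0], [-59.0, -0.0, 363.0], [-59.0, 4.0, 363.0], [-60.0, 7.0, 364.0]]
270 [[-60.0, -3.0, 367.0], [-59.0, 0.0, 367.0], [-60.0, 4.0, 367.0], [-60.0, 6.0, 368.0]]
274 [[-59.0, -3.0, 371.0], [-60.0, 0.0, 372.0], [-60.0, 4.0, 372.0], [-60.0, 6.0, 372.0]]
278 [[-60.0, -3.0, 375.0], [-60.0, 0.0, 375.0], [-60.0, 4.0, 374.0], [-60.0, 6.0, 375.0]]
282 [[-60.0, -2.0, 378.0], [-60.0, 0.0, 378.0], [-60.0, 3.0, 378.0], [-61.0, 6.0, 381.0]]
286 [[-60.0, -2.0, 382.0], [-60.0, 0.0, 382.0], [-59.0, 3.0, 381.0], [-60.0, 6.0, 382.0]]
290 [[-60.0, -2.0, 385.0], [-60.0, 0.0, 384.0], [-59.0, 3.0, 384.0], [-61.0, 6.0, 387.0]]
294 [[-58.0, -2.0, 385.0], [-59.0, 0.0, 386.0], [-58.0, 3.0, 386.0], [-61.0, 6.0, 389.0]]
```

The real fingertips sit about 21 mm behind the reported TCP. That explains the missed press, so I'll allow for it and press again.

Run:
```python
from h import *
env.movel(w(-49,1,106),rate=.25); st()
press(-49,1,105,10,90)
env.movel(w(-49,1,285),rate=.25); st()
env.pause(1.2)
p,im,d=wrist_pts([(321,182)]); print(tobox(p)); cv2.imwrite("pics/w3c.png",cv2.resize(im[120:320,200:450][:,:,::-1],None,fx=3,fy=3,interpolation=cv2.INTER_CUBIC)); st()
for n in ["breaker_tip"]: print([(tobox([x["at"]])[0].tolist(),round(x["score"],2)) for x in tip_of("wrist",n)[:3]])
```

```text
t 13.66 [0.4714 0.0416 0.1069] F [ 0.8 -0.3  0.2]
press z=92.0 dF=12.8 t 16.91 [0.4706 0.0416 0.0928] F [-3.5 -0.8 13. ]
 t 17.83 [0.4695 0.0416 0.2835] F [-0.4 -0.6  0. ]
[[-43.   2.  86.]]
 t 19.08 [0.4705 0.0416 0.285 ] F [-0.6 -0.5 -0.8]
[([-17.0, -34.0, 102.0], 0.51), ([-287.0, -545.0, -4.0], 0.35)]
```

View pics/w3c.png

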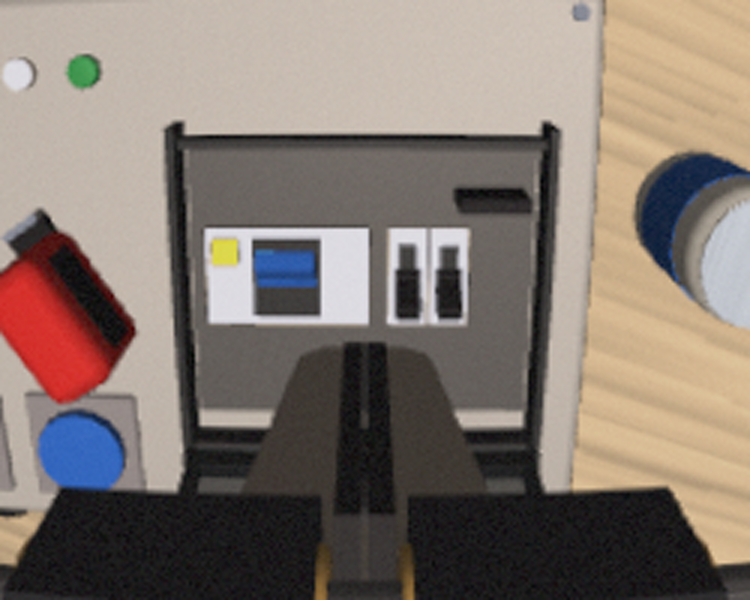

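The cover is fully open, with the blue toggle at crop (285,268) leaning to the front and both black toggles leaning to the back. Next I push the blue toggle.

Run:
```python
from h import *
env.movel(w(-44,-34,120),rate=.25)
env.movel(w(-44,-34,77),rate=.1); st("down")
for x in (-25,-15,-5): env.movel(w(x,-34,77),rate=.06); st(x)
env.movel(w(-30,-34,77),rate=.15)
env.movel(w(-49,0,300),rate=.25); st()
p,im,d=wrist_pts([(321,182)]); cv2.imwrite("pics/w4c.png",cv2.resize(im[120:320,200:450][:,:,::-1],None,fx=3,fy=3,interpolation=cv2.INTER_CUBIC))
for n in ["breaker_tip"]: print([(tobox([x["at"]])[0].tolist(),round(x["score"],2)) for x in tip_of("wrist",n)[:3]])
for q in (w(105,0,310),w(110,0,215),w(-30,0,95)): print(solver.inverse_kinematics(q,R()))
```

```text
down t 20.54 [0.488  0.0107 0.0776] F [ 0.1  0.2 -0.1]
-25 t 21.01 [0.5038 0.0169 0.0768] F [-4.9 -1.2  4. ]
-15 t 21.32 [0.5158 0.0212 0.0773] F [0.1 0.5 0.4]
-5 t 21.64 [0.521  0.0232 0.0765] F [-7.9 -2.7  6.9]
 t 23.02 [0.4703 0.0405 0.2989] F [-0.1  0.  -1.3]
[([9.0, -33.0, 103.0], 0.81), ([-145.0, -560.0, 2.0], 0.26)]
[-0.55445288  0.33973443  0.46101322  1.55620762 -0.15526309  1.28214312
  1.85837712]
[-0.54914439  0.42396901  0.4581012   1.66315874 -0.20533226  1.10239768
  1.89730247]
[-0.5069135   0.34704904  0.40768185  2.08877415 -0.20083176  0.74233276
  1.95808811]
```

View pics/w4c.png

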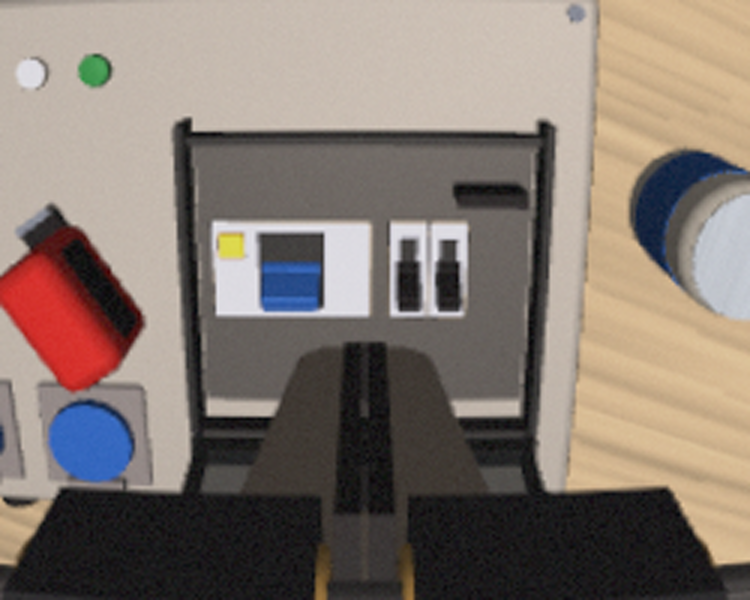

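The toggle is on: its tip is at box x = +9 mm and the blue part has moved to the hinge side. Next I swing the cover shut along an arc and press it down.

Run:
```python
from h import *
env.movel(w(115,0,300),rate=.25)
env.movel(w(115,0,215),rate=.2); st("behind")
r=122
for q in np.arange(1.6,0.05,-0.14):
    x=69-r*np.cos(q)+5*np.sin(q)+10; z=117+r*np.sin(q)+5*np.cos(q)-22
    env.movel(w(x,0,z),rate=.12); f=F()
    print(round(q,2),np.round(f,1))
    if np.linalg.norm(f)>35: break
else:
    st("arc end")
    env.movel(w(-43,0,102),rate=.08)
    f0=0;z=101.
    while z>86 and F()[2]<15: z-=1; env.movel(w(-43,0,z),rate=.03)
    st("pressed"); env.pause(.2)
    env.movel(w(-43,0,130),rate=.15); st()
    env.movel(w(-49,0,300),rate=.25)
    p,im,d=wrist_pts([(321,182),(280,178),(296,210),(370,240)]); print(tobox(p)); cv2.imwrite("pics/w5c.png",cv2.resize(im[120:320,200:450][:,:,::-1],None,fx=3,fy=3,interpolation=cv2.INTER_CUBIC)); st()
```

```text
behind t 24.5 [0.6245 0.0981 0.2163] F [ 0.6  0.4 -0.5]
1.6 [2.1 1.  1.4]
1.46 [0.6 0.3 1.8]
1.32 [ 1.3 -0.7  2.3]
1.18 [1.3 0.2 2.1]
1.04 [ 1.6 -0.3  1. ]
0.9 [2.1 0.2 1.6]
0.76 [0.9 1.1 2.5]
0.62 [0.  0.9 3.3]
0.48 [-0.1  0.4  3.2]
0.34 [-0.3 -0.2  2.4]
0.2 [-1.5 -0.3  3.1]
0.06 [-1.1 -0.1  1.6]
arc end t 28.08 [0.4767 0.043  0.1075] F [-1.1 -0.1  1.6]
pressed t 30.83 [0.4766 0.0428 0.0923] F [-5.2 -0.9 18.9]
 t 31.44 [0.4762 0.0429 0.1296] F [ 0.2 -0.4  0. ]
[[-49.   1. 122.]
 [-54. -49. 120.]
 [-13. -30. 120.]
 [ 28.  65. 120.]]
 t 32.33 [0.4697 0.0406 0.2979] F [-0.4 -0.4  0.1]
```

View pics/w5c.png

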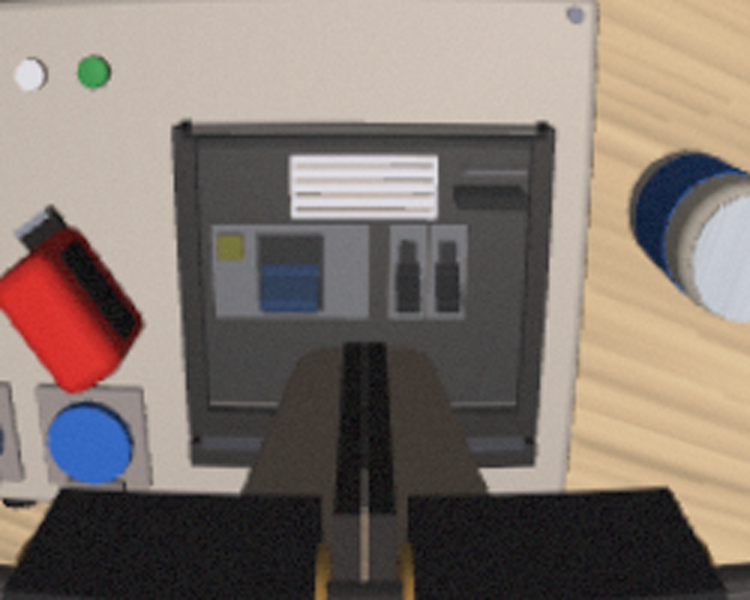

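The cover is shut and flush, with the pad at z = 122 mm about 1 s after release. The toggles show as on through it, and the tape and tin have not moved.

Run:
```python
from h import *
env.pause(.5); p,_,_=wrist_pts([(321,182)]); print(tobox(p)); print(workorder.finish_job())
```

```text
[[-47.   1. 120.]]
the job is handed in; nothing more can be done
None
```

The job is handed in, verdict not shown: the cover popped open, the blue breaker is on, the cover is shut again with depth readings flush, both black toggles look on, and nothing I saw had moved; the first press missed because the real fingertips sit about 22 mm short of the reported TCP.

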